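# Lock a fresh cartridge into the threading-oil filter

### The job

Take the fresh oil-filter cartridge (yellow head) from the wooden stand, push it gently into the bayonet socket of the oil filter unit against its spring, and twist it clockwise a quarter turn until it locks, then let go so that it sits upright and locked. Feel for the slots without forcing it, and leave the spent cartridge and everything else on the bench as it is.

Things in the scene. Friction and masses are not known exactly. Their poses are not given: they have to be found in the camera images.
- cartridge_center (a point): Fresh oil-filter cartridge, YELLOW head, white body, 96 mm tall, 0.2 to 0.33 kg. Point on its axis half-way up, 48 mm above its underside; z up its axis, lugs along +x and -x. Body radius 20 mm; nose tapers from radius 14 to 20 mm over the lowest 12 mm; collar of radius 28 mm from 50 to 56 mm above the underside. Starts upright in one hole of the stand, underside on the bench.
- cartridge_lugs (a point): Same axes as the centre, 15 mm below it, on the axis at the middle of the two steel lugs (one bar across): tips 28 mm from the axis along +x and -x, 10 mm wide, 6 mm thick (30 to 36 mm above the underside).
- cartridge_head (a point): Same axes as the centre, 30 mm above it: where to grip the square yellow head, 32 x 32 mm, 56 to 96 mm above the underside, faces square to x and y (four possible grips). A white stripe on its top runs along x, parallel to the lugs.
- cartridge: The same fresh cartridge; origin at the centre of its underside, axes as its centre.
- mouth (a point): Centre of the socket mouth, in its rim plane 105 mm above the bench. Light-metal bayonet ring, bore radius 21.5 mm, with two opposite slots 13 mm wide, reaching 32 mm from the axis. The ring is clamped at any angle up to 0.3 rad either way from this frame's x: the slots' true angle is NOT reported, look or feel for it. Lugs off the slots rest on the rim: cartridge centre 18 mm above here.
- seat (a joint): How far the sprung brass seat inside the socket is pressed, m. It meets the cartridge when the cartridge centre is 14 mm above the mouth point (lugs 4 mm into the slots), pushes up with 5 N there and 0.5 N more per mm. Let go before it is turned, the cartridge is pushed back up to there. Hard stop: collar on rim, centre 2 mm below the mouth point (13 N).
- oil_unit: Filter unit, fixed: base 220 x 150 x 12 mm, blue round socket housing (radius 43 mm) at its origin (on the bench under the mouth, same axes), motor 77 mm high, centred 110 mm along +x. Lugs are under the ring (8 mm thick) and turn only CLOCKWISE seen from above when the cartridge centre is 4 mm or less above the mouth point.
- lock (a point): 7 mm above the mouth point: where the cartridge centre stands when locked. 90 degrees clockwise from the slots the ring has pockets 3 mm deep beneath, with solid stops at 93 degrees (turn slowly, feel for a rise of 0.2 N m or so); let go there, the seat lifts the lugs into the pockets. Short of the pockets (below 82 degrees) it stays 3 mm lower and is not locked.
- spent_center (a point): Spent cartridge, same shape and size, BLACK head and copper-coloured body, in the other hole of the stand; point half-way up. Leave it alone.
- stand: Wooden stand, fixed, 100 (x) x 260 (y) x 26 mm, origin under its centre; two through holes of 44 mm diameter, 65 mm to either side along y, that hold the cartridges upright.
- pipe_wrench: Wrench, 240 mm, lying far on the bench (bystander)
- oil_bottle: Amber bottle, 64 mm diameter, 160 mm tall (bystander), origin under it
- coupling: Dark steel pipe coupling, 60 mm diameter, 45 mm tall (bystander), origin under it
- oil_brush: Brush lying on the bench (bystander)
- die_head: Round dark steel die head, 90 mm diameter, 50 mm tall (bystander), origin under it
- elbow: Steel pipe elbow, about 80 mm, 36 mm tall (bystander)
Things that resemble listed ones, but are neither listed nor needed, are in the scene too. Of the things like the cartridge, leave any that is blue; of the rest the larger one is meant.

How it is judged:
By the outcome, as a careful person would: the job done as asked, in the order asked, and still so for the second after the job is handed in, with the robot touching nothing.
It also fails if it takes over 72 s, if anything falls off the work surface, if the arm or the gripper's body presses on something with over 40 N, if the wrist force passes 120 N, or if a joint passes its speed limit or range.

### The arm

A 7-joint arm with a two-finger parallel gripper is mounted at the origin on the work surface. World frame = base frame: x ahead of the robot, y to its left, z up, the work surface at z = 0. Lengths are in m, angles in rad, forces in N, time in s.
With the tool pointing down it reaches from about 0.4 to 0.85 m from the base axis. Payload 10.4 kg.
Tool frame: the origin (TCP) lies at the very end of the fingers, on their centre line; the grasp point (between the pads) lies r.hold_point_z behind it (r.hold_point_z is the distance from the TCP to the grasp point, in m); z points along the fingers, y is the direction in which the jaws open and shut (so a half turn about z gives the same grasp; the last joint's range is limited). The gripper opens to 87 mm and grips with 3 to 60 N. Pads are 19 mm wide; open, the fingers measure 117 mm over their backs; the gripper's body (75 mm by 190 mm) begins 51 mm behind the grasp point.
Start: joints at [1.12, 0.332, -0.065, 1.46, 0.022, 1.35, -0.088], TCP at [0.259, -0.569, 0.223] pointing down, gripper open.
Joint ranges: [-2.6, 2.6], [-0.5, 2.12], [-1.47, 1.34], [0.16, 2.42], [-1.27, 4.41], [0.06, 2.06], [-2.6, 2.6]. Speed limits (rad/s): [2.22, 2.22, 2.79, 2.79, 3.14, 3.14, 3.14].

### API

Orientations are given as a unit quaternion [x, y, z, w].
In Python, from bench import r gives the robot as it stands.
- The arm moves only by the tool send_rows, never from a script. Its argument "commands" is a list of rows, each a list of 7 numbers: the shift along the world's x, y, z normalised to -1 to 1, where 1 is 0.03 m, then the turn, a rotation vector about the world's x, y, z normalised to -1 to 1, where 1 is 5 degrees, then the gripper command: -1 is fully open, 1 is shut, values between are in proportion. In form: [[tx, ty, tz, ax, ay, az, jaw], ...]. A call has 1 to 10 rows; each row shifts and turns the pose as measured when the row begins; what a row does not reach is not made up. A row lasts 1/12 s, in which the tool goes at most 41.7 mm and 7.16 degrees, less where a joint would pass 70% of its speed; a pose out of reach is approached as far as the arm can. A call with a number of a shift or a turn outside -1 to 1 is refused whole. A call with a gripper value outside its range is refused whole. The fingers move at their own pace and stop on an object; "grip_force" is the grip in N (left out, the last holds). Time passes only in rows, so rows that do not move let the fingers close. It gives the time, the measured TCP pose, the force and the opening at its end, in the units of the state.
- r.read_state(): the state, without advancing time (a new reading comes with each control period).
- r.camera(name): name is "side" or "top"; returns the picture (384x512x3 uint8, blue, green, red); there is no depth.
- r.calibration(name): a dict with "K" (3x3 intrinsics, pixels), "R" (3x3) and "t" (3): a world point X has camera coordinates R X + t. Camera axes: x right, y down, z forward; pixel columns grow to the right and rows downward; lengths in m; the calibration is good to about 2 mm. A picture is of the moment at which its call begins. calibration takes no time and is no camera call.
- r.close_job(): hands the job in, once; it reports no verdict.
The state is a dict: "time": time; "joint_positions": joint angles; "joint_vel": joint speeds; "joint_torque": joint torques, N m; "ee_pos": TCP position; "eef_rot": TCP orientation; "ft_force": force on the tool from outside, world axes, zero at the start; "torque": the same for the moment, N m; "width": finger opening in m.
Only numpy, scipy, OpenCV 4.12 (cv2) and the standard library are available. Lean on these libraries where they do the work, as an engineer would, in place of code of your own. Each camera call takes 0.05 s, during which the arm holds its last target.

## Working session

There is one attempt and no reset: what is moved stays moved. The work goes in short steps, Python scripts to look and compute and a tool call to move; the robot and the scene stay as the last step left them, time stands still between calls to the robot, and variables do not carry over. Pictures are saved under pics/ and viewed, and the job is handed in when it is done.

Besides the shell and the picture viewer there is one more tool, called after "Call:" as name(argument=value, ...) on one line, values as JSON. send_rows: Moves the arm, as the interface text tells. Scaled input: -1 to 1 covers 0.03 m each way for a shift and 5 degrees each way for a turn. Its arguments: {"type":"object","properties":{"commands":{"type":"array"},"grip_force":{"type":"number"}},"required":["commands"]}

```bash
mkdir -p pics; ls
python3 - <<'E'
from bench import r
import cv2
s=r.read_state()
for k,v in s.items(): print(k,v)
print(r.hold_point_z)
for n in("top","side"):
    cv2.imwrite(f"pics/{n}0.png",r.camera(n)); print(r.calibration(n))
E
```

```text
pics
time 0.0
joint_positions [ 1.12039341  0.33283027 -0.06469071  1.46088864  0.02159719  1.34985647
 -0.08848476]
joint_vel [-2.62357560e-04 -4.11185896e-04 -5.90969904e-05 -1.10260311e-03
 -1.13725116e-03  5.64559265e-04 -3.39783358e-04]
joint_torque [-9.06305081e-05 -6.23254037e+01  2.46494956e-02 -3.89892089e+01
 -6.12396165e-02  3.97563726e-02  1.88801864e-04]
ee_pos [ 0.25914421 -0.56836182  0.22180502]
eef_rot [ 9.77207245e-01  2.12286567e-01 -1.64555880e-04 -6.22368101e-04]
ft_force [-0.34428617 -0.9005055   0.84203522]
torque [-0.05947302 -0.01845391 -0.01167174]
width 0.08723062431716715
0.0187
{'K': array([[412.80162128,   0.        , 260.16859797],
       [  0.        , 412.80162128, 195.30365426],
       [  0.        ,   0.        ,   1.        ]]), 'R': array([[-0.01260534, -0.99977061, -0.01731565],
       [-0.99490979,  0.01427175, -0.09975379],
       [ 0.09997803,  0.01597008, -0.99486147]]), 't': array([-0.00155735,  0.58091562,  1.31521231])}
{'K': array([[358.21854547,   0.        , 260.25114661],
       [  0.        , 358.21854547, 193.19836022],
       [  0.        ,   0.        ,   1.        ]]), 'R': array([[ 0.99738573, -0.07095296, -0.0136887 ],
       [-0.06142075, -0.73261268, -0.67786883],
       [ 0.03806829,  0.67693747, -0.73505541]]), 't': array([-0.58235263,  0.08173934,  1.17967818])}
```

View pics/top0.png

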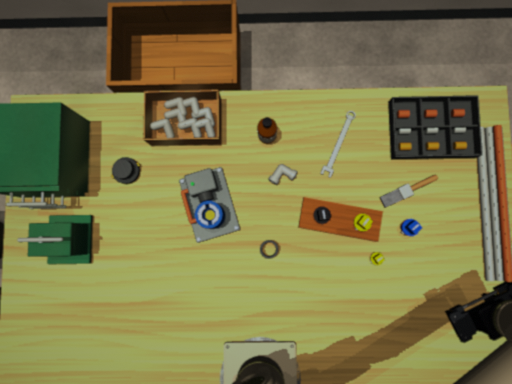

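View pics/side0.png

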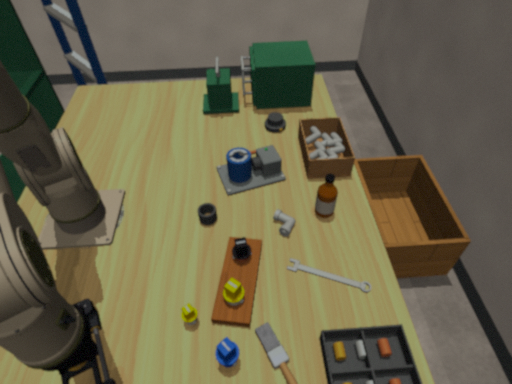

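Candidates (top image): the yellow head in the stand at (363,222), a small yellow one loose at (377,258), a blue one at (411,228), and the black spent one at (322,214). I choose (363,222), the larger non-blue one, standing in the stand. I'll check it in a close crop.

Run:
```python
import cv2,numpy as np
a=cv2.imread("pics/top0.png")
def c(im,x,y,w,h,s):return cv2.resize(im[y:y+h,x:x+w],None,fx=s,fy=s,interpolation=cv2.INTER_CUBIC)
o=np.hstack([c(a,338,200,50,70,8),c(a,185,188,50,70,8)])
cv2.imwrite("pics/crop1.png",o)
b=cv2.imread("pics/side0.png")
cv2.imwrite("pics/crop2.png",np.hstack([c(b,205,270,50,60,8),c(b,215,135,50,60,8)]))
```

```text
(no output)
```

View pics/crop1.png

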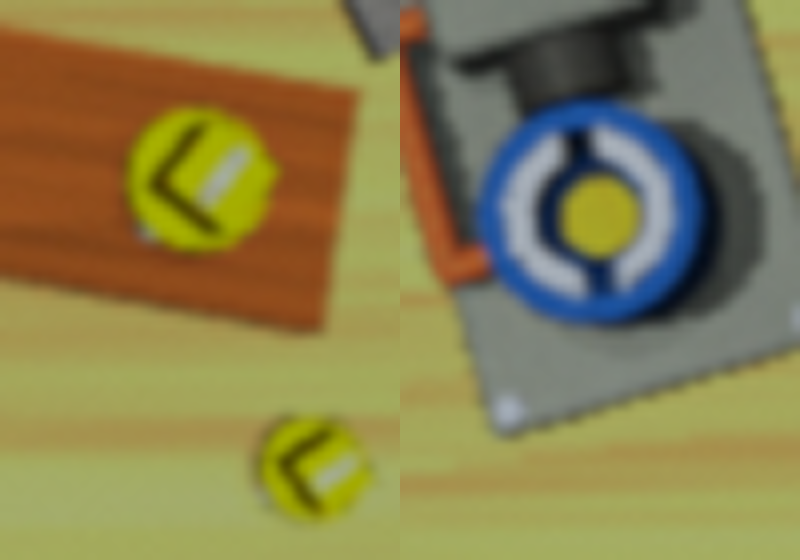

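View pics/crop2.png

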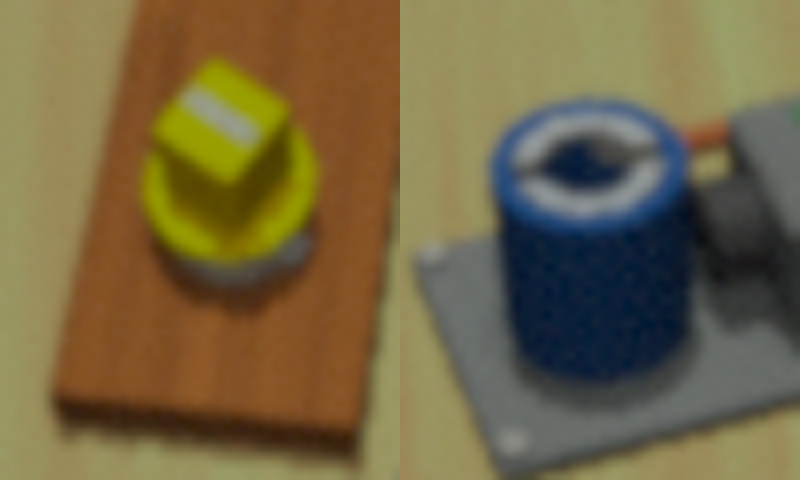

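```bash
cat > h.py <<'E'
import cv2,numpy as np
from bench import r
def ray(n,uv,z):
    c=r.calibration(n);K,R,t=c['K'],c['R'],c['t']
    d=R.T@np.linalg.solve(K,[uv[0],uv[1],1.]);o=-R.T@t
    return o+d*(z-o[2])/d[2]
def proj(n,X):
    c=r.calibration(n);p=c['K']@(c['R']@np.asarray(X,float)+c['t']);return p[:2]/p[2]
def cp(x,y,x0,y0,s=8): return ((x+.5)/s-.5+x0,(y+.5)/s-.5+y0)
E
python3 - <<'E'
from h import *
np.set_printoptions(precision=4,suppress=True)
T=lambda x,y,z:ray('top',cp(x,y,338,200),z)
U=lambda x,y,z:ray('top',cp(x-400,y,185,188),z)
S=lambda x,y,z:ray('side',cp(x,y,205,270),z)
V=lambda x,y,z:ray('side',cp(x-400,y,215,135),z)
a,b=T(203,203,.096),T(247,150,.096);print('stripe top',a,b,(a+b)/2,np.degrees(np.arctan2(*(b-a)[[1,0]])))
a,b=S(185,95,.096),S(258,140,.096);print('stripe side',a,b,(a+b)/2,np.degrees(np.arctan2(*(b-a)[[1,0]])))
a=[S(*p,.096) for p in[(215,60),(288,105),(230,183),(153,130)]];print('head side',np.mean(a,0),a)
# collar top circle z .056 : top left 125 right 272 ; 
a,b=U(578,140,.105),U(600,285,.105);print('slots top',a,b,(a+b)/2,np.degrees(np.arctan2(*(b-a)[[1,0]])))
print('mouth top by rim circle',U(593,212,.105),U(480,212,.105),U(707,212,.105))
a,b=V(522,165,.105),V(655,145,.105);print('slots side',a,b,(a+b)/2,np.degrees(np.arctan2(*(b-a)[[1,0]])))
l,rr=V(492,165,.105),V(690,165,.105);print('rim side',(l+rr)/2,np.linalg.norm(l-rr),V(592,163,.105))
for n,im in(('top','pics/top0.png'),('side','pics/side0.png')):
    im=cv2.imread(im);h=cv2.cvtColor(im,cv2.COLOR_BGR2HSV)
    # ring light metal mask
    c=proj(n,[.545,.13,.105]);print(n,c)
E
```

```text
stripe top [ 0.4785 -0.3236  0.096 ] [ 0.4985 -0.3411  0.096 ] [ 0.4885 -0.3324  0.096 ] -41.20790959245923
stripe side [ 0.4794 -0.323   0.096 ] [ 0.5021 -0.3404  0.096 ] [ 0.4907 -0.3317  0.096 ] -37.584980989121966
head side [ 0.4908 -0.3323  0.096 ] [array([ 0.4891, -0.3113,  0.096 ]), array([ 0.5119, -0.3291,  0.096 ]), array([ 0.493 , -0.3544,  0.096 ]), array([ 0.4692, -0.3344,  0.096 ])]
slots top [0.5454 0.1536 0.105 ] [0.4898 0.1452 0.105 ] [0.5176 0.1494 0.105 ] -171.3764771159625
mouth top by rim circle [0.5177 0.1479 0.105 ] [0.5183 0.1913 0.105 ] [0.5171 0.1041 0.105 ]
slots side [0.4918 0.1503 0.105 ] [0.549  0.1584 0.105 ] [0.5204 0.1543 0.105 ] 7.994674877998397
rim side [0.5212 0.1478 0.105 ] 0.08458032918324769 [0.5217 0.149  0.105 ]
top [214.4963 205.0986]
side [245.63  158.256]
```

Call:
send_rows(commands=[[0.8,0.8,0,0,0,0.5,-1],[0.8,0.8,0,0,0,0.5,-1],[0.8,0.8,0,0,0,0.5,-1],[0.8,0.8,0,0,0,0.5,-1],[0.8,0.8,0,0,0,0.5,-1],[0.8,0.8,0,0,0,0.5,-1],[0.8,0.8,0,0,0,0.5,-1],[0.8,0.8,0,0,0,0.5,-1],[0.6,0.7,0,0,0,0.5,-1],[0,0,0,0,0,0,-1]])

```text
time: 0.93
ee_pos: [0.471, -0.3435, 0.2174]
eef_rot: [0.915, 0.404, -0.003, -0.003]
ft_force: [0.4, 1.4, -0.3]
width: 0.0871
```

```bash
cat >> h.py <<'E'
from scipy.spatial.transform import Rotation as Ro
np.set_printoptions(precision=4,suppress=True)
def st():
    s=r.read_state();R=Ro.from_quat(s['eef_rot']).as_matrix()
    print('t',round(s['time'],2),'p',s['ee_pos'],'jawyaw',np.degrees(np.arctan2(R[1,1],R[0,1])).round(2),'zax',R[:,2],'F',s['ft_force'],'M',s['torque'],'w',s['width'],'q',s['joint_positions'])
    return s
E
python3 -c "
from h import *
st()"
```

```text
t 0.93 p [ 0.471  -0.3435  0.2174] jawyaw -42.3 zax [-0.0075  0.0036 -1.    ] F [ 0.3743  1.4293 -0.2979] M [ 0.0492 -0.0585 -0.0304] w 0.08710575824188684 q [ 0.7949  0.2652 -0.2925  1.5647  0.0784  1.3316 -0.2454]
```

```bash
cat >> h.py <<'E'
def plan(p,yaw):
    s=st();R=Ro.from_quat(s['eef_rot']).as_matrix();y=np.radians(yaw)
    jy=np.array([np.cos(y),np.sin(y),0]);z=np.array([0,0,-1.]);T=np.stack([np.cross(jy,z),jy,z],1)
    rv=Ro.from_matrix(T@R.T).as_rotvec()
    print('shift units',(np.array(p)-s['ee_pos'])/.03,'turn units',rv/np.radians(5))
E
python3 - <<'E'
from h import *
cv2.imwrite("pics/top1.png",cv2.resize(r.camera('top')[180:280,320:440],None,fx=6,fy=6,interpolation=2))
plan([.490,-.332,.11],-39.5)
E
```

```text
t 0.98 p [ 0.4693 -0.3457  0.2173] jawyaw -42.52 zax [-0.0085  0.0027 -1.    ] F [-0.8241  0.6702 -1.0005] M [-0.0022 -0.0747  0.0105] w 0.08701942133595252 q [ 0.7967  0.2651 -0.2898  1.5649  0.0791  1.3316 -0.245 ]
shift units [ 0.6901  0.4576 -3.575 ] turn units [-0.0281 -0.0983  0.6039]
```

View pics/top1.png

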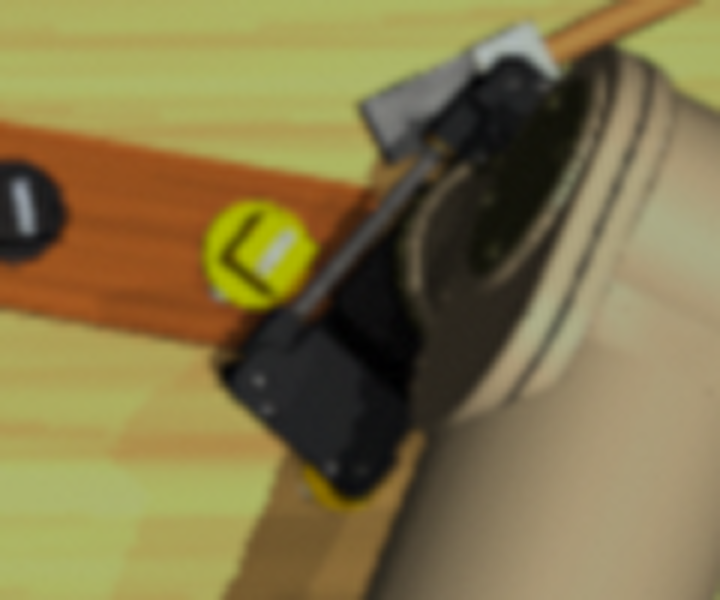

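Call:
send_rows(commands=[[0.35,0.25,0,0,0,0.3,-1],[0.35,0.25,-0.2,0,-0.1,0.3,-1],[0,0,-0.6,0,0,0.1,-1],[0,0,-0.8,0,0,0,-1],[0,0,-0.8,0,0,0,-1],[0,0,-0.4,0,0,0,-1],[0,0,0,0,0,0,-1]])

```text
time: 1.57
ee_pos: [0.4901, -0.333, 0.1278]
eef_rot: [0.902, 0.431, 0.001, 0.0]
ft_force: [0.6, -0.1, 0.3]
width: 0.0869
```

Run:
```python
from h import *
cv2.imwrite("pics/side1.png",cv2.resize(r.camera('side')[230:340,180:300],None,fx=6,fy=6,interpolation=2))
plan([.490,-.332,.061],-39.5)
```

```text
t 1.62 p [ 0.4902 -0.3332  0.1288] jawyaw -38.98 zax [ 0.0023  0.0002 -1.    ] F [-0.2343 -0.9481 -0.2873] M [ 0.0183 -0.0217  0.0119] w 0.08691461651995179 q [ 0.7706  0.3467 -0.3044  1.655   0.1102  1.155  -0.2414]
shift units [-0.0078  0.0397 -2.2596] turn units [-0.0022  0.0267 -0.1046]
```

View pics/side1.png

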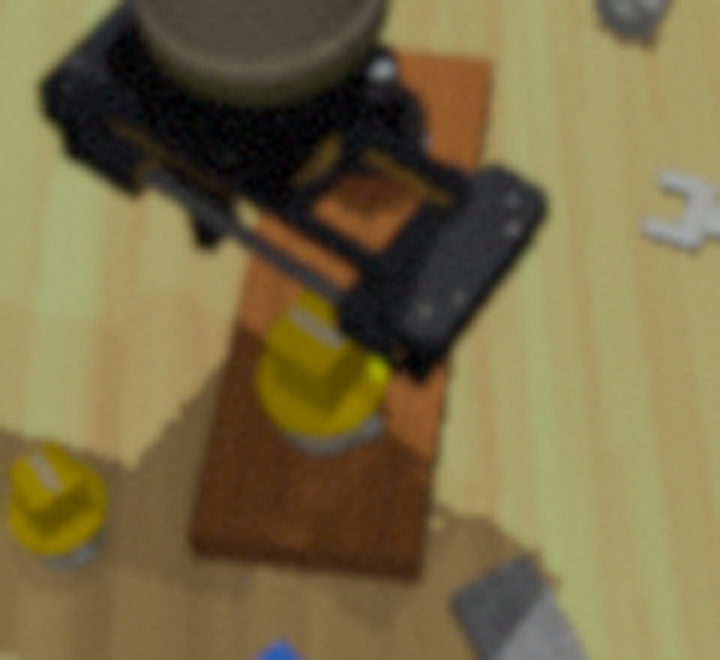

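The fingers straddle the head: the right fingertip is at about crop (410,360), the left is hidden, and the head is at (320,330). Going down.

Call:
send_rows(commands=[[0,0.04,-0.6,0,0,-0.1,-1],[0,0,-0.6,0,0,0,-1],[0,0,-0.5,0,0,0,-1],[0,0,-0.2,0,0,0,-1],[0,0,0,0,0,0,-1],[0,0,0,0,0,0,-1]])

```text
time: 2.12
ee_pos: [0.4923, -0.3359, 0.0754]
eef_rot: [0.905, 0.425, 0.003, 0.004]
ft_force: [0.2, -0.3, 0.3]
width: 0.0871
```

Run:
```python
from h import *
plan([.490,-.332,.062],-39.5)
```

```text
t 2.12 p [ 0.4923 -0.3359  0.0754] jawyaw -39.66 zax [ 0.0091 -0.0045 -0.9999] F [ 0.1909 -0.3021  0.3268] M [ 0.0348  0.0091 -0.0265] w 0.08714286158075456 q [ 0.7642  0.4021 -0.296   1.7025  0.1319  1.0463 -0.2668]
shift units [-0.0763  0.1287 -0.4482] turn units [0.0518 0.1048 0.0327]
```

Call:
send_rows(commands=[[-0.08,0.13,-0.25,0.05,0.1,0,-1],[0,0,-0.2,0,0,0,-1],[0,0,-0.1,0,0,0,-1],[0,0,0,0,0,0,-1]])

```text
time: 2.45
ee_pos: [0.4913, -0.3328, 0.061]
eef_rot: [0.905, 0.425, 0.001, 0.002]
ft_force: [0.7, -0.1, -0.7]
width: 0.0872
```

Run:
```python
from h import *
plan([.490,-.332,.062],-39.5)
cv2.imwrite("pics/side2.png",cv2.resize(r.camera('side')[230:340,180:300],None,fx=6,fy=6,interpolation=2))
```

```text
t 2.45 p [ 0.4913 -0.3328  0.061 ] jawyaw -39.68 zax [ 0.0037 -0.0026 -1.    ] F [ 0.6736 -0.0872 -0.7295] M [ 0.0229 -0.0356  0.0378] w 0.0872450327668921 q [ 0.7584  0.4178 -0.2944  1.7148  0.1388  1.0248 -0.2765]
shift units [-0.045   0.0266  0.0339] turn units [0.0295 0.0425 0.0369]
```

View pics/side2.png

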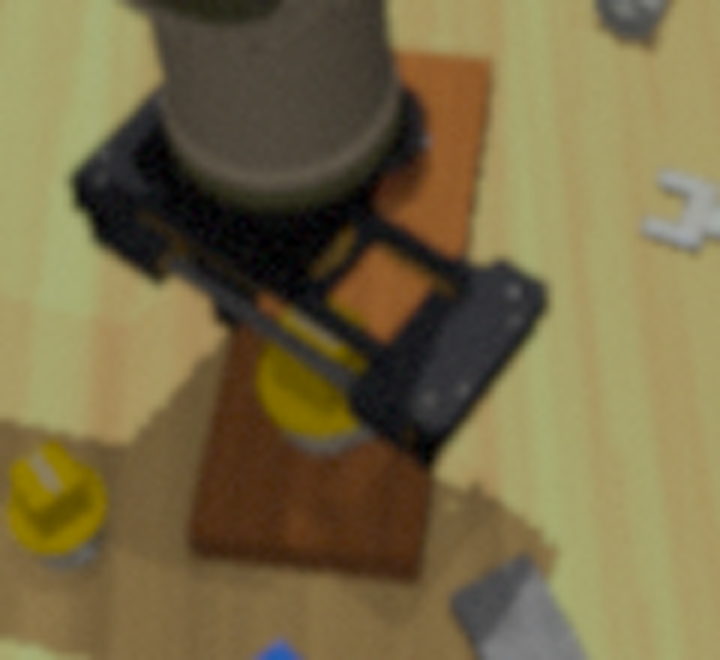

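Call:
send_rows(commands=[[-0.04,0.03,0.03,0.03,0.04,0.03,1],[0,0,0,0,0,0,1],[0,0,0,0,0,0,1],[0,0,0,0,0,0,1],[0,0,0,0,0,0,1],[0,0,0,0,0,0,1],[0,0,0,0,0,0,1],[0,0,0,0,0,0,1]], grip_force=40)

```text
time: 3.17
ee_pos: [0.4907, -0.3323, 0.0634]
eef_rot: [0.905, 0.426, 0.0, 0.001]
ft_force: [0.0, -0.5, 0.3]
width: 0.0415
```

Run:
```python
from h import *
plan([.490,-.332,.20],-39.5)
```

```text
t 3.17 p [ 0.4907 -0.3323  0.0634] jawyaw -39.52 zax [ 0.0014 -0.0008 -1.    ] F [ 0.0185 -0.4689  0.2687] M [ 0.0243 -0.0609 -0.0387] w 0.04146329874223551 q [ 0.7593  0.4155 -0.2953  1.7124  0.1374  1.0324 -0.2726]
shift units [-0.0221  0.0116  4.5543] turn units [0.0091 0.0157 0.0048]
```

Call:
send_rows(commands=[[0,0,0,0,0,0,1],[0,0,0,0,0,0,1],[0,0,0,0,0,0,1],[0,0,0,0,0,0,1]])

```text
time: 3.5
ee_pos: [0.4907, -0.3324, 0.0634]
eef_rot: [0.905, 0.426, 0.0, 0.001]
ft_force: [-0.5, 0.2, -0.4]
width: 0.0319
```

Run:
```python
from h import *
plan([.490,-.332,.20],-39.5)
```

```text
t 3.5 p [ 0.4907 -0.3324  0.0634] jawyaw -39.52 zax [ 0.0014 -0.0008 -1.    ] F [-0.5375  0.1897 -0.3729] M [-0.0478 -0.0125  0.0335] w 0.031946484954452105 q [ 0.7593  0.4155 -0.2954  1.7124  0.1374  1.0323 -0.2726]
shift units [-0.0235  0.0117  4.5538] turn units [0.0094 0.0166 0.0048]
```

Call:
send_rows(commands=[[0,0,0.2,0,0,0,1],[0,0,0.4,0,0,0,1],[0,0,0.7,0,0,0,1],[0,0,0.8,0,0,0,1],[0,0,0.8,0,0,0,1],[0,0,0.8,0,0,0,1],[0,0,0.8,0,0,0,1],[0,0,0.5,0,0,0,1],[0,0,0,0,0,0,1]])

```text
time: 4.25
ee_pos: [0.4871, -0.3296, 0.2239]
eef_rot: [0.904, 0.427, -0.001, -0.002]
ft_force: [0.4, 0.1, -2.3]
width: 0.0318
```

Run:
```python
from h import *
plan([.519,.149,.225],8.3)
```

```text
t 4.25 p [ 0.4871 -0.3296  0.2239] jawyaw -39.46 zax [-0.0029  0.0027 -1.    ] F [ 0.3943  0.1306 -2.2712] M [-0.0452 -0.0635  0.0218] w 0.03175849162540681 q [ 0.773   0.2712 -0.3086  1.5448  0.0825  1.3424 -0.2327]
shift units [ 1.064  15.9534  0.0377] turn units [-0.0149 -0.0442  9.5526]
```

Call:
send_rows(commands=[[0,0.3,0,0,0,0.2,1],[0.05,0.6,0,0,0,0.4,1],[0.05,0.75,0,0,0,0.45,1],[0.05,0.75,0,0,0,0.45,1],[0.05,0.75,0,0,0,0.45,1],[0.05,0.75,0,0,0,0.45,1],[0.05,0.75,0,0,0,0.45,1],[0.05,0.75,0,0,0,0.45,1],[0.05,0.75,0,0,0,0.45,1],[0.05,0.75,0,0,0,0.45,1]])

```text
time: 5.08
ee_pos: [0.4947, -0.1039, 0.2162]
eef_rot: [0.802, 0.598, -0.005, -0.006]
ft_force: [-0.0, -0.3, -2.7]
width: 0.0314
```

Run:
```python
from h import *
plan([.519,.149,.225],8.3)
```

```text
t 5.08 p [ 0.4947 -0.1039  0.2162] jawyaw -16.6 zax [-0.015   0.0028 -0.9999] F [-0.0369 -0.2865 -2.7473] M [-0.0166 -0.2103 -0.0214] w 0.03144267963127174 q [ 0.5887  0.1185 -0.504   1.7449  0.0577  1.3084 -0.2178]
shift units [0.8093 8.4315 0.2931] turn units [ 0.0059 -0.1759  4.979 ]
```

Call:
send_rows(commands=[[0.07,0.75,0.03,0,-0.04,0.45,1],[0.07,0.75,0.03,0,-0.04,0.45,1],[0.07,0.75,0.03,0,-0.04,0.45,1],[0.07,0.75,0.03,0,-0.04,0.45,1],[0.07,0.75,0.03,0,0,0.45,1],[0.07,0.75,0.03,0,0,0.45,1],[0.07,0.75,0.03,0,0,0.45,1],[0.07,0.75,0.03,0,0,0.45,1],[0.07,0.6,0.03,0,0,0.4,1],[0.05,0.4,0,0,0,0.3,1]])

```text
time: 5.92
ee_pos: [0.5117, 0.1345, 0.2252]
eef_rot: [0.658, 0.753, 0.001, -0.001]
ft_force: [0.1, 0.4, -2.3]
width: 0.0319
```

Run:
```python
from h import *
plan([.519,.149,.225],8.3)
```

```text
t 5.92 p [0.5117 0.1345 0.2252] jawyaw 7.75 zax [ 0.0006  0.0024 -1.    ] F [ 0.07    0.4027 -2.3382] M [-0.0119 -0.1255 -0.0147] w 0.03191391525640529 q [ 0.3091  0.1839 -0.7238  1.6801  0.1232  1.3233 -0.3012]
shift units [ 0.242   0.4832 -0.0071] turn units [-0.028   0.0068  0.1104]
```

Call:
send_rows(commands=[[0.24,0.3,0,0,0,0.1,1],[0,0,0,0,0,0,1],[0,0,0,0,0,0,1],[0,0,0,0,0,0,1]])

```text
time: 6.25
ee_pos: [0.5172, 0.1503, 0.225]
eef_rot: [0.65, 0.76, 0.001, -0.001]
ft_force: [0.4, -0.5, -3.2]
width: 0.032
```

Run:
```python
from h import *
plan([.519,.149,.185],8.3)
t=r.camera('top');s=r.camera('side')
cv2.imwrite("pics/topraw3.png",t);cv2.imwrite("pics/sideraw3.png",s)
f=lambda im,x,y:cv2.resize(im[y:y+80,x:x+60],None,fx=6.5,fy=6.5,interpolation=2)
cv2.imwrite("pics/c3.png",np.hstack([f(t,175,165),f(s,215,110)]))
```

```text
t 6.25 p [0.5172 0.1503 0.225 ] jawyaw 8.99 zax [-0.0002  0.0039 -1.    ] F [ 0.3553 -0.5044 -3.1883] M [ 0.0303 -0.1226  0.011 ] w 0.03196976772873059 q [ 0.2823  0.2102 -0.7329  1.6566  0.1405  1.3286 -0.3163]
shift units [ 0.0599 -0.0418 -1.333 ] turn units [-0.0449 -0.0025 -0.1375]
```

View pics/c3.png

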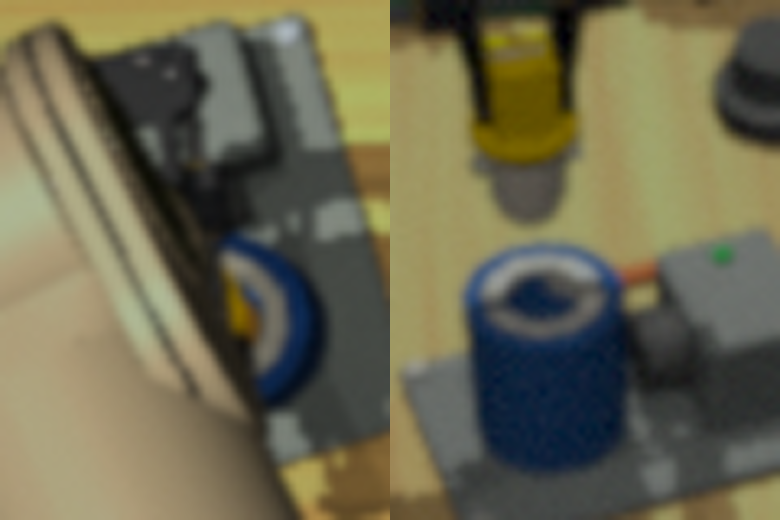

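Run:
```python
from h import *
def c(X): 
    p=proj('side',X); return (p-[215,110]+.5)*6.5-.5+[390,0]
x,y,z=.5172,.1503,.225
for nm,X in dict(bottom=[x,y,z-.0634],collarc=[x,y,z-.0104],headtop=[x,y,z+.0326],
  lugA=[x+.028*np.cos(np.radians(8.7)),y+.028*np.sin(np.radians(8.7)),z-.0304],lugB=[x-.028*np.cos(np.radians(8.7)),y-.028*np.sin(np.radians(8.7)),z-.0304],
  mouth=[.519,.149,.105],ml=[.519-.043,.149,.105],mr=[.519+.043,.149,.105],mf=[.519,.149-.043,.105],mb=[.519,.149+.043,.105],sA=[.519+.032*np.cos(.145),.149+.032*np.sin(.145),.105],sB=[.519-.032*np.cos(.145),.149-.032*np.sin(.145),.105]).items(): print(nm,c(X))
im=cv2.imread('pics/sideraw3.png')[130:200,222:262];cv2.imwrite('pics/c4.png',cv2.resize(im,None,fx=14,fy=14,interpolation=2)[:560])
im=cv2.imread('pics/sideraw3.png')[108:150,222:262];cv2.imwrite('pics/c5.png',cv2.resize(im,None,fx=14,fy=14,interpolation=2))
```

```text
bottom [530.5529 209.3736]
collarc [523.7488 124.8236]
headtop [517.8782  51.8725]
lugA [581.6261 149.0764]
lugB [470.7389 165.7752]
mouth [540.8349 295.1601]
ml [458.8857 299.8617]
mr [622.565 290.471]
mf [543.2241 350.5372]
mb [538.5567 242.3575]
sA [600.6368 285.9223]
sB [480.6075 304.4636]
```

View pics/c4.png

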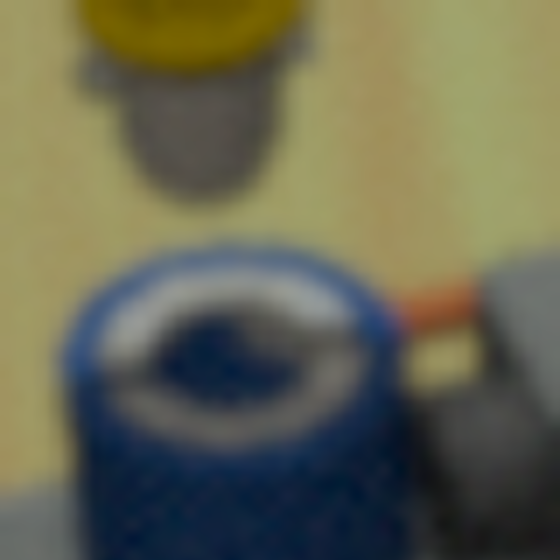

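View pics/c5.png

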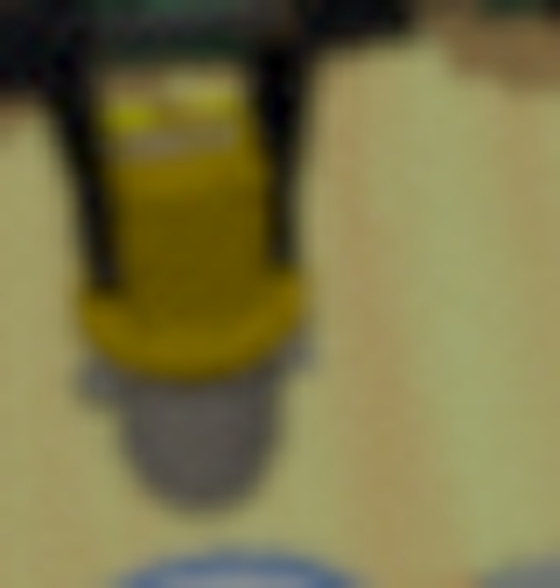

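Call:
send_rows(commands=[[0.1,-0.04,-0.4,-0.04,0,-0.1,1],[0,0,-0.5,0,0,0,1],[0,0,-0.4,0,0,0,1],[0,0,-0.2,0,0,0,1],[0,0,0,0,0,0,1],[0,0,0,0,0,0,1]])

```text
time: 6.85
ee_pos: [0.5207, 0.1438, 0.1753]
eef_rot: [0.656, 0.754, -0.001, 0.001]
ft_force: [0.4, 0.7, -1.9]
width: 0.0319
```

Run:
```python
from h import *
plan([.521,.149,.172],8.3)
```

```text
t 6.85 p [0.5207 0.1438 0.1753] jawyaw 7.94 zax [-0.0004 -0.003  -1.    ] F [ 0.4325  0.7042 -1.8588] M [-0.0054 -0.0732 -0.0207] w 0.03192474112288005 q [ 0.2735  0.254  -0.7205  1.7185  0.1791  1.2371 -0.3519]
shift units [ 0.0104  0.1749 -0.1094] turn units [ 0.0339 -0.005   0.0726]
```

Call:
send_rows(commands=[[0.01,0.15,0,0.03,0,0.07,1],[0,0,0,0,0,0,1],[0,0,0,0,0,0,1],[0,0,0,0,0,0,1]])

```text
time: 7.18
ee_pos: [0.5217, 0.1489, 0.1765]
eef_rot: [0.654, 0.756, 0.001, 0.0]
ft_force: [-0.6, -1.0, -3.9]
width: 0.0319
```

Run:
```python
from h import *
plan([.521,.149,.172],8.3)
cv2.imwrite('pics/c6.png',cv2.resize(r.camera('side')[118:178,212:272],None,fx=10,fy=10,interpolation=2))
```

```text
t 7.18 p [0.5217 0.1489 0.1765] jawyaw 8.3 zax [ 0.0011  0.0004 -1.    ] F [-0.5734 -1.0095 -3.9472] M [ 0.0007 -0.0915 -0.0234] w 0.03189944788331706 q [ 0.268   0.2573 -0.7237  1.713   0.1794  1.2377 -0.3532]
shift units [-0.0233  0.0026 -0.1511] turn units [-0.0041  0.0131 -0.0007]
```

View pics/c6.png

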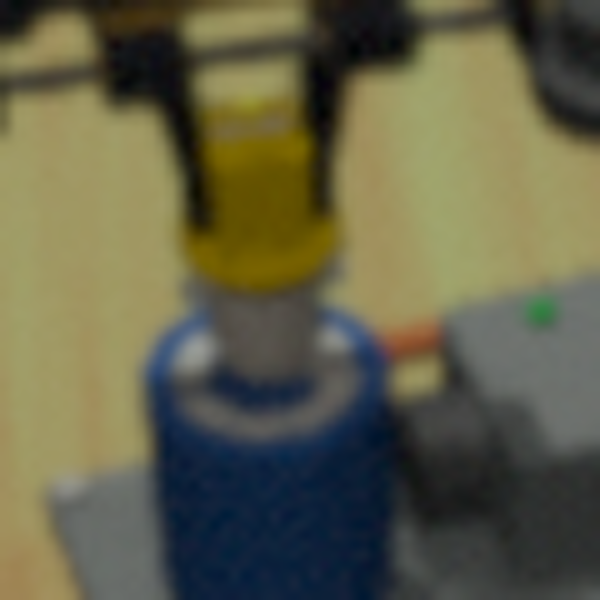

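Call:
send_rows(commands=[[-0.02,0,-0.2,0,0,0,1],[0,0,-0.2,0,0,0,1],[0,0,-0.2,0,0,0,1],[0,0,-0.1,0,0,0,1],[0,0,0,0,0,0,1],[0,0,0,0,0,0,1]])

```text
time: 7.73
ee_pos: [0.5209, 0.1487, 0.1532]
eef_rot: [0.654, 0.756, 0.0, 0.0]
ft_force: [-0.5, -0.8, -3.3]
width: 0.0314
```

Run:
```python
from h import *
plan([.521,.149,.14],8.3)
```

```text
t 7.73 p [0.5209 0.1487 0.1532] jawyaw 8.3 zax [ 0.0013  0.0001 -1.    ] F [-0.4888 -0.7616 -3.3069] M [ 0.0105 -0.0723 -0.0222] w 0.03143186708524928 q [ 0.262   0.2775 -0.7195  1.7432  0.1959  1.1928 -0.3664]
shift units [ 0.0025  0.0087 -0.4405] turn units [-0.0014  0.015   0.0008]
```

Call:
send_rows(commands=[[0,0,-0.1,0,0,0,1],[0,0,-0.1,0,0,0,1],[0,0,-0.1,0,0,0,1],[0,0,-0.1,0,0,0,1],[0,0,0,0,0,0,1]])

```text
time: 8.15
ee_pos: [0.5212, 0.1487, 0.1402]
eef_rot: [0.654, 0.756, 0.001, 0.001]
ft_force: [-0.3, 0.6, -3.1]
width: 0.0317
```

Run:
```python
from h import *
plan([.521,.149,.134],8.3)
```

```text
t 8.15 p [0.5212 0.1487 0.1402] jawyaw 8.28 zax [ 0.0017  0.0002 -1.    ] F [-0.3112  0.576  -3.0568] M [ 0.0064 -0.1082  0.0238] w 0.03172041794918356 q [ 0.2576  0.291  -0.7162  1.7577  0.2068  1.1678 -0.3746]
shift units [-0.0053  0.0106 -0.2064] turn units [-0.0025  0.0197  0.0036]
```

Call:
send_rows(commands=[[0,0,-0.06,0,0,0,1],[0,0,-0.06,0,0,0,1],[0,0,-0.06,0,0,0,1],[0,0,0,0,0,0,1]])

```text
time: 8.48
ee_pos: [0.5214, 0.1489, 0.1345]
eef_rot: [0.654, 0.756, 0.001, 0.001]
ft_force: [0.6, -0.2, -2.4]
width: 0.0323
```

Run:
```python
from h import *
plan([.521,.149,.134],8.3)
```

```text
t 8.48 p [0.5214 0.1489 0.1345] jawyaw 8.29 zax [ 0.0023  0.0004 -1.    ] F [ 0.6429 -0.1935 -2.4327] M [-0.0254 -0.0993  0.015 ] w 0.03233421649616462 q [ 0.2554  0.2973 -0.7147  1.7637  0.212   1.1566 -0.3785]
shift units [-0.014   0.0047 -0.0168] turn units [-0.0048  0.0268  0.0027]
```

Call:
send_rows(commands=[[-0.01,0,-0.06,0,0.02,0,1],[0,0,-0.06,0,0,0,1],[0,0,-0.06,0,0,0,1],[0,0,0,0,0,0,1]])

```text
time: 8.82
ee_pos: [0.5215, 0.1489, 0.1301]
eef_rot: [0.654, 0.756, 0.001, 0.001]
ft_force: [-1.6, -0.4, 2.8]
width: 0.0317
```

Run:
```python
from h import *
plan([.521,.149,.121],8.3)
```

```text
t 8.82 p [0.5215 0.1489 0.1301] jawyaw 8.28 zax [ 0.0017  0.     -1.    ] F [-1.5963 -0.4401  2.8055] M [-0.2377  0.5044 -0.0381] w 0.03173088258508549 q [ 0.2532  0.3029 -0.7133  1.7674  0.2163  1.1494 -0.3821]
shift units [-0.0183  0.0024 -0.3044] turn units [-0.0004  0.0194  0.0047]
```

Call:
send_rows(commands=[[-0.02,0,-0.08,0,0.02,0,1],[0,0,-0.08,0,0,0,1],[0,0,-0.08,0,0,0,1],[0,0,-0.05,0,0,0,1],[0,0,0,0,0,0,1]])

```text
time: 9.23
ee_pos: [0.5216, 0.149, 0.1225]
eef_rot: [0.654, 0.756, 0.0, 0.001]
ft_force: [-3.3, -1.1, 7.6]
width: 0.0318
```

Run:
```python
from h import *
plan([.521,.149,.121],8.3)
```

```text
t 9.23 p [0.5216 0.149  0.1225] jawyaw 8.26 zax [ 0.0017 -0.0005 -1.    ] F [-3.2856 -1.1099  7.5715] M [-0.4202  0.8192  0.0251] w 0.03179936934568878 q [ 0.2496  0.3116 -0.7109  1.7751  0.2238  1.1354 -0.3882]
shift units [-0.0189 -0.0008 -0.0495] turn units [0.0054 0.0197 0.007 ]
```

Call:
send_rows(commands=[[-0.03,-0.01,-0.06,0,0.02,0,1],[0,0,-0.03,0,0,0,1],[0,0,0,0,0,-0.2,1],[0,0,0,0,0,-0.3,1],[0,0,0,0,0,-0.3,1],[0,0,0,0,0,0,1]])

```text
time: 9.73
ee_pos: [0.5219, 0.1497, 0.1221]
eef_rot: [0.681, 0.732, 0.001, 0.001]
ft_force: [-2.7, -1.9, 6.8]
width: 0.0316
```

Run:
```python
from h import *
plan([.521,.149,.1205],-81.7)
```

```text
t 9.73 p [0.5219 0.1497 0.1221] jawyaw 4.1 zax [ 0.0034 -0.0002 -1.    ] F [-2.7491 -1.8745  6.8308] M [-0.4733  0.7466 -0.0049] w 0.031565666020704174 q [ 0.2396  0.3094 -0.7     1.7762  0.2202  1.132  -0.4592]
shift units [-0.031  -0.0223 -0.054 ] turn units [  0.0312   0.0303 -17.1596]
```

Call:
send_rows(commands=[[-0.03,-0.02,-0.06,0.02,0.02,-0.3,1],[-0.02,0,-0.03,0,0,-0.3,1],[0,0,-0.02,0,0,-0.3,1],[0,0,-0.02,0,0,-0.3,1],[0,0,-0.02,0,0,-0.3,1],[0,0,0,0,0,0,1]])

```text
time: 10.23
ee_pos: [0.5218, 0.15, 0.1207]
eef_rot: [0.73, 0.684, 0.003, 0.002]
ft_force: [-2.7, -0.6, 6.7]
width: 0.0316
```

Run:
```python
from h import *
plan([.521,.149,.1205],-81.7)
```

```text
t 10.23 p [0.5218 0.15   0.1207] jawyaw -3.73 zax [ 0.0063  0.0009 -1.    ] F [-2.6526 -0.62    6.7457] M [-0.3194  0.7086  0.0237] w 0.03161678306280375 q [ 0.2229  0.3042 -0.6796  1.7811  0.2123  1.1238 -0.5908]
shift units [-0.0278 -0.0334 -0.0061] turn units [  0.0402   0.0673 -15.5935]
```

Call:
send_rows(commands=[[-0.03,-0.03,-0.01,0.04,0.07,-0.4,1],[-0.02,-0.02,-0.02,0.01,0.02,-0.4,1],[-0.01,-0.01,-0.02,0.01,0.02,-0.4,1],[-0.01,-0.01,-0.02,0.01,0.02,-0.4,1],[-0.01,-0.01,-0.02,0.01,0.02,-0.4,1],[-0.01,-0.01,-0.02,0.01,0.02,-0.4,1],[0,0,0,0,0,0,1]])

```text
time: 10.82
ee_pos: [0.5216, 0.1503, 0.1214]
eef_rot: [0.8, 0.601, 0.004, -0.004]
ft_force: [-3.1, -1.3, 4.9]
width: 0.0318
```

Run:
```python
from h import *
plan([.521,.149,.1205],-81.7)
```

```text
t 10.82 p [0.5216 0.1503 0.1214] jawyaw -16.17 zax [ 0.0002  0.0114 -0.9999] F [-3.0501 -1.3375  4.877 ] M [-0.5526  0.6001  0.1087] w 0.031765661026229436 q [ 0.2042  0.2989 -0.649   1.7794  0.1873  1.1234 -0.7864]
shift units [-0.0186 -0.0424 -0.03  ] turn units [ -0.1142   0.0769 -13.1047]
```

Call:
send_rows(commands=[[-0.03,-0.04,-0.03,-0.1,0.07,-0.4,1],[-0.02,-0.02,-0.03,0,0.02,-0.4,1],[-0.01,-0.01,-0.02,-0.01,0.01,-0.4,1],[-0.01,-0.01,-0.02,-0.01,0.01,-0.4,1],[-0.01,-0.01,-0.02,-0.01,0.01,-0.4,1],[-0.01,-0.01,-0.02,-0.01,0.01,-0.4,1],[0,0,0,0,0,0,1]])

```text
time: 11.4
ee_pos: [0.5215, 0.1506, 0.1214]
eef_rot: [0.86, 0.51, -0.0, -0.002]
ft_force: [-3.5, -2.3, 5.5]
width: 0.0317
```

Run:
```python
from h import *
plan([.521,.149,.1205],-81.7)
cv2.imwrite('pics/c7.png',cv2.resize(r.camera('side')[118:178,212:272],None,fx=10,fy=10,interpolation=2))
```

```text
t 11.4 p [0.5215 0.1506 0.1214] jawyaw -28.64 zax [-0.0023  0.0027 -1.    ] F [-3.5186 -2.2927  5.4663] M [-0.4535  0.8177 -0.0027] w 0.031718652850112175 q [ 0.1703  0.2963 -0.6162  1.7765  0.184   1.1285 -1.0046]
shift units [-0.0164 -0.0524 -0.0294] turn units [ -0.0408  -0.0096 -10.6115]
```

View pics/c7.png

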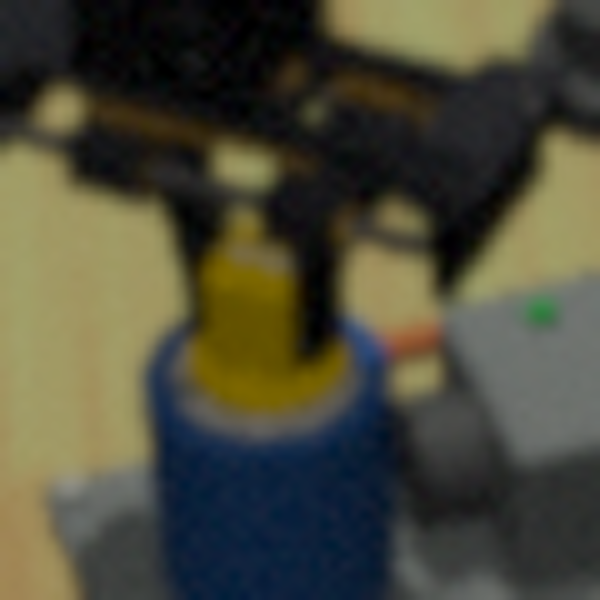

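The collar sits just above the ring at crop (270,395) and the head turns with the jaws. I'll keep turning.

Call:
send_rows(commands=[[-0.03,-0.04,-0.03,-0.04,0,-0.4,1],[-0.02,-0.02,-0.03,-0.01,0,-0.4,1],[-0.01,-0.01,-0.02,0,0,-0.4,1],[-0.01,-0.01,-0.02,0,0,-0.4,1],[-0.01,-0.01,-0.02,0,0,-0.4,1],[-0.01,-0.01,-0.02,0,0,-0.4,1],[-0.01,-0.01,-0.02,0,0,-0.4,1],[-0.01,-0.01,-0.02,0,0,-0.4,1],[0,0,0,0,0,0,1]])

```text
time: 12.2
ee_pos: [0.5213, 0.1504, 0.1212]
eef_rot: [0.925, 0.381, 0.004, 0.001]
ft_force: [-3.0, -1.7, 6.3]
width: 0.0318
```

Run:
```python
from h import *
plan([.521,.149,.1205],-81.7)
```

```text
t 12.2 p [0.5213 0.1504 0.1212] jawyaw -45.21 zax [ 0.0077  0.0008 -1.    ] F [-2.987  -1.7372  6.3215] M [-0.4419  0.9501 -0.0027] w 0.03181821933199869 q [ 0.1358  0.2816 -0.5763  1.787   0.1721  1.1151 -1.2865]
shift units [-0.0084 -0.048  -0.0234] turn units [ 0.0194  0.0876 -7.2978]
```

Call:
send_rows(commands=[[-0.03,-0.04,-0.03,0.02,0.07,-0.4,1],[-0.02,-0.02,-0.03,0,0.01,-0.4,1],[-0.01,-0.01,-0.02,0,0.01,-0.4,1],[-0.01,-0.01,-0.02,0,0.01,-0.4,1],[-0.01,-0.01,-0.02,0,0.01,-0.4,1],[-0.01,-0.01,-0.02,0,0.01,-0.4,1],[-0.01,-0.01,-0.02,0,0.01,-0.4,1],[-0.01,-0.01,-0.02,0,0.01,-0.4,1],[0,0,0,0,0,0,1]])

```text
time: 12.95
ee_pos: [0.5213, 0.1503, 0.1212]
eef_rot: [0.97, 0.243, 0.004, -0.001]
ft_force: [-3.0, -2.5, 5.8]
width: 0.0318
```

Run:
```python
from h import *
plan([.521,.149,.1205],-81.7)
```

```text
t 12.95 p [0.5213 0.1503 0.1212] jawyaw -61.85 zax [ 0.0065  0.0043 -1.    ] F [-3.0463 -2.4541  5.7783] M [-0.5375  0.718   0.031 ] w 0.03181100368010476 q [ 0.1053  0.2752 -0.5372  1.7885  0.1543  1.1121 -1.5623]
shift units [-0.0099 -0.0448 -0.0239] turn units [-0.0359  0.0826 -3.9706]
```

Call:
send_rows(commands=[[-0.02,-0.04,-0.03,-0.03,0.07,-0.4,1],[-0.02,-0.02,-0.03,0,0.01,-0.4,1],[-0.01,-0.01,-0.02,0,0.01,-0.4,1],[-0.01,-0.01,-0.02,0,0.01,-0.4,1],[-0.01,-0.01,-0.02,0,0.01,-0.4,1],[-0.01,-0.01,-0.02,0,0.01,-0.4,1],[-0.01,-0.01,-0.02,0,0.01,-0.2,1],[0,0,0,0,0,0,1]])

```text
time: 13.62
ee_pos: [0.5217, 0.1502, 0.1212]
eef_rot: [0.992, 0.127, 0.003, -0.002]
ft_force: [-2.9, -1.5, 5.3]
width: 0.0318
```

Run:
```python
from h import *
plan([.521,.149,.1205],-81.7)
```

```text
t 13.62 p [0.5217 0.1502 0.1212] jawyaw -75.36 zax [ 0.0049  0.0037 -1.    ] F [-2.9257 -1.4693  5.2789] M [-0.5296  0.8609  0.0082] w 0.03177555085462392 q [ 0.0784  0.2722 -0.5055  1.7876  0.1441  1.1125 -1.7901]
shift units [-0.0223 -0.0386 -0.0247] turn units [-0.0397  0.0589 -1.2674]
```

Call:
send_rows(commands=[[-0.02,-0.03,-0.03,-0.03,0.05,-0.25,1],[-0.02,-0.02,-0.03,0,0.01,-0.25,1],[-0.01,-0.01,-0.02,0,0.01,-0.25,1],[-0.01,-0.01,-0.02,0,0.01,-0.25,1],[0,0,0,0,0,0,1]])

```text
time: 14.03
ee_pos: [0.5215, 0.1503, 0.1212]
eef_rot: [0.997, 0.083, 0.002, -0.001]
ft_force: [-2.4, -1.2, 5.0]
width: 0.0317
```

Run:
```python
from h import *
plan([.521,.149,.1205],-84.7)
```

```text
t 14.03 p [0.5215 0.1503 0.1212] jawyaw -80.48 zax [ 0.0034  0.0027 -1.    ] F [-2.4405 -1.1726  5.032 ] M [-0.563   0.7029  0.1768] w 0.03171211176188371 q [ 0.0675  0.2716 -0.4938  1.787   0.1409  1.1139 -1.8775]
shift units [-0.0163 -0.0422 -0.0224] turn units [-0.0298  0.0398 -0.8432]
```

Call:
send_rows(commands=[[-0.01,-0.03,-0.02,-0.02,0.03,-0.2,1],[-0.01,-0.01,-0.02,0,0.01,-0.2,1],[0,0,0,0,0,0,1]])

```text
time: 14.28
ee_pos: [0.5207, 0.1504, 0.1213]
eef_rot: [0.998, 0.066, 0.0, -0.001]
ft_force: [-2.4, -2.0, 4.6]
width: 0.0319
```

Run:
```python
from h import *
plan([.521,.149,.1205],-84.7)
```

```text
t 14.28 p [0.5207 0.1504 0.1213] jawyaw -82.43 zax [ 0.0008  0.0013 -1.    ] F [-2.3724 -2.0008  4.6282] M [-0.6444  0.534   0.2094] w 0.03192300785304748 q [ 0.0627  0.2715 -0.4896  1.7862  0.1398  1.1172 -1.9118]
shift units [ 0.0099 -0.047  -0.0282] turn units [-0.0143  0.009  -0.4531]
```

Call:
send_rows(commands=[[0,-0.03,-0.02,0,0,-0.15,1],[0,0,0,0,0,0,1]])

```text
time: 14.45
ee_pos: [0.5204, 0.1504, 0.1214]
eef_rot: [0.998, 0.06, 0.001, -0.001]
ft_force: [-1.9, -2.0, 3.1]
width: 0.0315
```

Run:
```python
from h import *
plan([.521,.149,.1205],-84.7)
cv2.imwrite('pics/c8.png',cv2.resize(r.camera('side')[118:178,212:272],None,fx=10,fy=10,interpolation=2))
```

```text
t 14.45 p [0.5204 0.1504 0.1214] jawyaw -83.11 zax [ 0.001   0.0015 -1.    ] F [-1.8784 -1.988   3.1412] M [-0.7453  0.4759  0.2087] w 0.03148556682163283 q [ 0.0616  0.2704 -0.4883  1.7871  0.1388  1.1167 -1.9231]
shift units [ 0.0199 -0.048  -0.0306] turn units [-0.0168  0.0117 -0.3176]
```

View pics/c8.png

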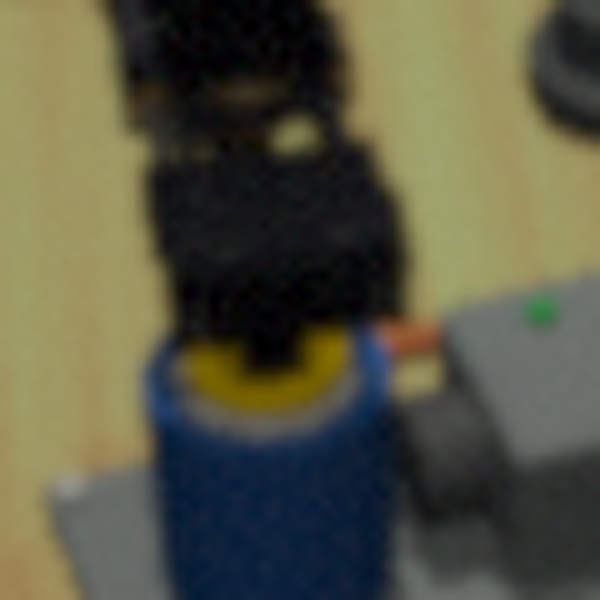

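Call:
send_rows(commands=[[0.01,-0.02,0,0,0,0.15,1],[0,0,0.03,0,0,0.05,1],[0,0,0.04,0,0,0,1],[0,0,0.03,0,0,0,1],[0,0,0,0,0,0,1]], grip_force=15)

```text
time: 14.92
ee_pos: [0.5209, 0.1506, 0.1259]
eef_rot: [0.998, 0.07, 0.001, -0.001]
ft_force: [-1.9, -0.6, 5.6]
width: 0.0316
```

Run:
```python
from h import *
plan([.521,.149,.1205],-82.7)
```

```text
t 14.92 p [0.5209 0.1506 0.1259] jawyaw -81.97 zax [ 0.0023  0.0014 -1.    ] F [-1.8662 -0.5588  5.5555] M [-0.3406  0.7642  0.0084] w 0.03156724950222148 q [ 0.0644  0.2661 -0.4914  1.7823  0.1376  1.1244 -1.9024]
shift units [ 0.0038 -0.0528 -0.1786] turn units [-0.0157  0.0266 -0.1452]
```

Call:
send_rows(commands=[[0,0,0.04,0,0,0,1],[0,0,0.03,0,0,0,1],[0,0,0,0,0,0,1]])

```text
time: 15.17
ee_pos: [0.5208, 0.1506, 0.1272]
eef_rot: [0.998, 0.07, 0.001, -0.001]
ft_force: [0.3, -0.7, 5.3]
width: 0.032
```

Run:
```python
from h import *
plan([.521,.149,.1205],-82.7)
```

```text
t 15.17 p [0.5208 0.1506 0.1272] jawyaw -81.97 zax [ 0.0022  0.0013 -1.    ] F [ 0.2785 -0.6911  5.3241] M [-0.2313  0.2677 -0.0324] w 0.03198564509534756 q [ 0.0647  0.2646 -0.4915  1.781   0.1367  1.1272 -1.9016]
shift units [ 0.0069 -0.0517 -0.2241] turn units [-0.0153  0.025  -0.1457]
```

Call:
send_rows(commands=[[0,0,0.03,0,0,0,1],[0,0,0,0,0,0,0.2],[0,0,0,0,0,0,0],[0,0,0,0,0,0,-0.5],[0,0,0,0,0,0,-1],[0,0,0,0,0,0,-1],[0,0,0,0,0,0,-1],[0,0,0,0,0,0,-1]])

```text
time: 15.83
ee_pos: [0.521, 0.1509, 0.1276]
eef_rot: [0.998, 0.07, 0.001, -0.001]
ft_force: [-0.4, -0.2, 0.6]
width: 0.0668
```

Run:
```python
from h import *
st()
```

```text
t 15.83 p [0.521  0.1509 0.1276] jawyaw -81.96 zax [ 0.0024  0.002  -1.    ] F [-0.3704 -0.1891  0.6083] M [-0.0127  0.0204  0.0351] w 0.06677883579784401 q [ 0.0647  0.2646 -0.4917  1.7803  0.1362  1.1275 -1.9012]
```

Released. Straight up, then clear of the view.

Call:
send_rows(commands=[[0,0,0,0,0,0,-1],[0,0,0,0,0,0,-1],[0,0,0.3,0,0,0,-1],[0,0,0.6,0,0,0,-1],[0,0,0.8,0,0,0,-1],[0,0,0.8,0,0,0,-1],[0,0,0.8,0,0,0,-1],[0,0,0.5,0,0,0,-1],[-0.5,-0.5,0,0,0,0,-1],[-0.6,-0.8,0,0,0,0,-1]])

```text
time: 16.67
ee_pos: [0.4868, 0.1157, 0.2508]
eef_rot: [0.997, 0.074, 0.001, -0.003]
ft_force: [-0.4, 0.3, -0.9]
width: 0.0871
```

Call:
send_rows(commands=[[-0.4,-0.8,0,0,0,0.4,-1],[-0.2,-0.8,0,0,0,0.4,-1],[0,-0.8,0,0,0,0.4,-1],[0,-0.8,0,0,0,0.4,-1],[0,-0.8,0,0,0,0.4,-1],[0,-0.8,0,0,0,0.4,-1],[0,-0.4,0,0,0,0.2,-1],[0,0,0,0,0,0,-1]])

```text
time: 17.33
ee_pos: [0.4645, -0.0493, 0.2595]
eef_rot: [0.981, 0.191, 0.006, -0.002]
ft_force: [1.0, 0.3, -0.1]
width: 0.087
```

Run:
```python
from h import *
s=st()
t=r.camera('top');d=r.camera('side')
cv2.imwrite("pics/topend.png",t);cv2.imwrite("pics/sideend.png",d)
f=lambda im,x,y:cv2.resize(im[y:y+80,x:x+60],None,fx=6.5,fy=6.5,interpolation=2)
cv2.imwrite("pics/c9.png",np.hstack([f(t,175,165),f(d,215,110)]))
# expected projections, locked vs not locked vs up
for nm,cz in(('locked',.112),('low',.109),('free',.119)):
    print(nm,'headtop',(proj('side',[.521,.1495,cz+.048])-[215,110]+.5)*6.5+[390,0],(proj('top',[.521,.1495,cz+.048])-[175,165]+.5)*6.5)
```

```text
t 17.33 p [ 0.4645 -0.0493  0.2595] jawyaw -67.93 zax [ 0.0105  0.0053 -0.9999] F [ 0.953   0.3197 -0.0937] M [-0.0229 -0.008  -0.0128] w 0.08701576704738893 q [ 0.3279 -0.0286 -0.3071  1.7942 -0.0145  1.3643 -1.1619]
locked headtop [538.7697 212.9223] [201.3908 308.262 ]
low headtop [539.1269 217.5331] [202.3799 308.6579]
free headtop [537.9312 202.0966] [199.0638 307.3303]
```

View pics/c9.png

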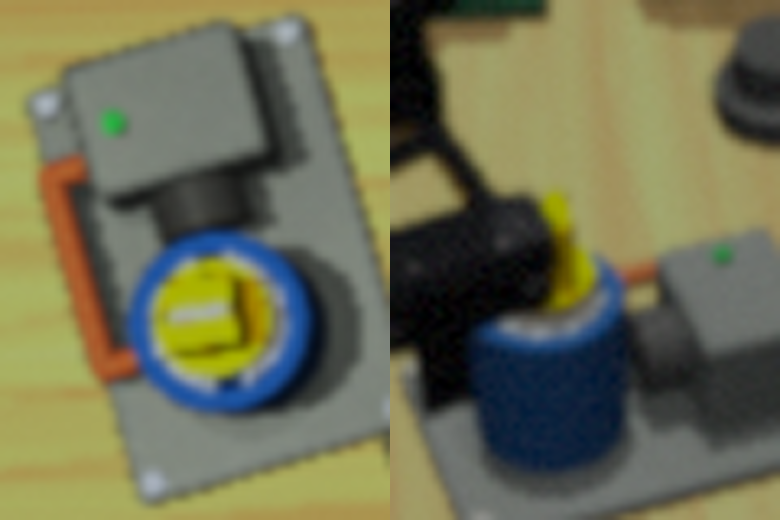

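View pics/topend.png

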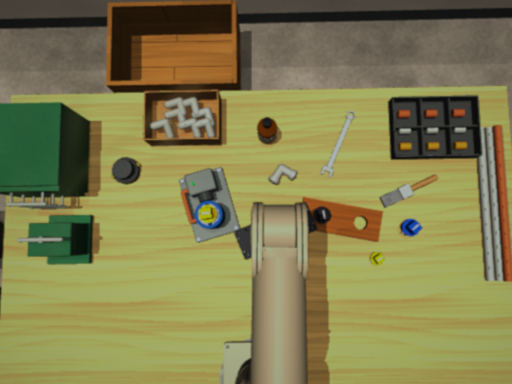

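Call:
send_rows(commands=[[0,-0.8,0.2,0,0,0.2,-1],[0,-0.8,0.2,0,0,0.2,-1],[0,-0.8,0.2,0,0,0.2,-1],[0,-0.8,0.2,0,0,0.2,-1],[0,-0.8,0.2,0,0,0.2,-1],[0,-0.8,0,0,0,0.2,-1],[0,-0.4,0,0,0,0,-1],[0,0,0,0,0,0,-1]])

```text
time: 18.1
ee_pos: [0.4673, -0.1936, 0.293]
eef_rot: [0.967, 0.253, 0.007, -0.003]
ft_force: [-0.6, 0.4, -0.2]
width: 0.0871
```

Run:
```python
from h import *
s=st()
d=r.camera('side')
cv2.imwrite("pics/sideend2.png",d)
cv2.imwrite("pics/c10.png",cv2.resize(d[118:178,212:272],None,fx=10,fy=10,interpolation=2))
for nm,cz in(('locked',.112),('low',.109),('free',.119)):
    g=lambda X:((proj('side',X)-[212,118]+.5)*10-.5).round(0)
    a=np.radians(-82);ux=np.array([np.cos(a),np.sin(a),0]);uy=np.array([-np.sin(a),np.cos(a),0]);c=np.array([.521,.1495,cz])
    print(nm,'headtop corners',[g(c+[0,0,.048]+.016*(i*ux+j*uy)) for i,j in((1,1),(1,-1),(-1,-1),(-1,1))],'collar front',g(c+[0,-.028,.002]),g(c+[0,-.028,.008]))
```

```text
t 18.1 p [ 0.4673 -0.1936  0.293 ] jawyaw -60.69 zax [ 0.0119  0.01   -0.9999] F [-0.6053  0.375  -0.2251] M [-0.0154  0.0307 -0.0252] w 0.08710230142433645 q [ 0.4637  0.0413 -0.1567  1.6558 -0.0067  1.4368 -0.7512]
locked headtop corners [array([315., 270.]), array([218., 285.]), array([203., 224.]), array([298., 210.])] collar front [269. 408.] [268. 394.]
low headtop corners [array([315., 278.]), array([219., 292.]), array([204., 231.]), array([298., 217.])] collar front [270. 415.] [269. 401.]
free headtop corners [array([314., 254.]), array([217., 268.]), array([201., 207.]), array([297., 194.])] collar front [268. 392.] [267. 379.]
```

View pics/c10.png

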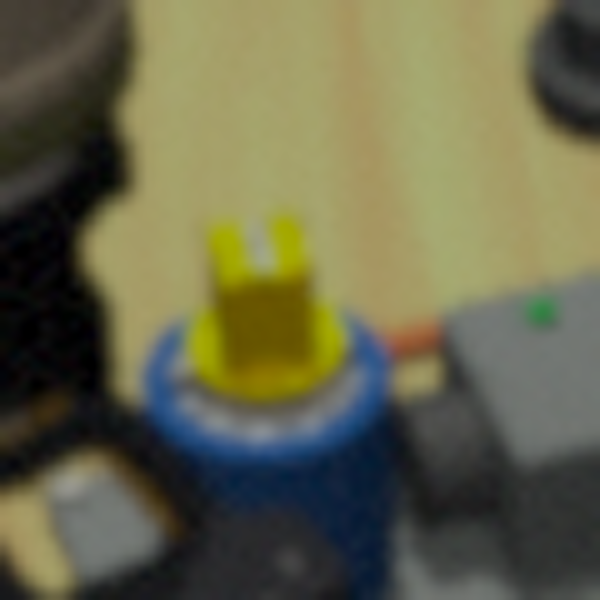

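View pics/sideend2.png

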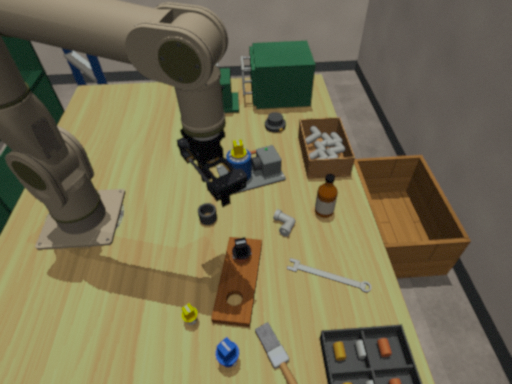

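```bash
python3 -c "
from bench import r
print(r.close_job())"
```

```text
the job is handed in; nothing more can be done
None
```

The fresh yellow-headed cartridge is in the bayonet socket, upright and locked, and the job was handed in at about 18 s of the 72 s allowed.

**What I did:** I took the cartridge from the stand and lined its lugs up with the slots, which the images put at about 8° from world x. I lowered it with no rim contact and pressed it against the spring, feeling about 10 N. Then I turned it clockwise about 91° until the torque rose to 0.21 N m at the stop. I eased it up into the pockets, opened the gripper and withdrew.

**Last checks:**
- **Height:** the head-top corners in the side image matched the locked height (7 mm above the mouth) to within about 7 px in a 10x enlargement, nearest to locked and clear of the unlocked positions. The front edge of the collar read about 8 px higher than predicted for locked, on the side away from the lower unlocked position.
- **Angle:** the head stripe in the top image lies at about -83°, which is 92° from the slots.
- **Surroundings:** the spent cartridge, the two look-alikes (small yellow and blue) and the bench items looked unmoved. The open gripper touched nothing.
- **Disagreement:** the two cameras differed by 2–3 mm in x. I used the side camera because it agreed with the tool position. A sideways force of about 3 N remained during the push and turn, and it was gone after release.

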